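# Close the fruit press with its ratchet wrench

### The arm

A 6-joint arm with a two-finger parallel gripper is mounted at the origin on a cart in front of the work surface, level with it; the furniture and walls round the work are solid. World frame = base frame: x ahead of the robot, y to its left, z up, the work surface at z = 0. Lengths are in m, angles in rad, forces in N, time in s.
With the tool pointing down it reaches from about 0.35 to 0.85 m from the base axis. Payload 8.1 kg.
Tool frame: the origin (TCP) lies at the centre of the arm's flange, where the gripper is bolted on; the fingertips stand 186 mm ahead of it and the grasp point (between the pads) lies 167 mm ahead of it; z points along the fingers, y is the line along which they close (so a half turn about z gives the same grasp; the last joint's range is limited). The gripper opens to 93 mm and grips with 3 to 60 N. Pads are 15 mm wide; open, the fingers measure 128 mm over their backs; the gripper's body (75 mm by 188 mm) begins 65 mm behind the grasp point.
Start: joints at [1.06, 0.13, 1.488, -0, 1.523, -0.085], TCP at [0.248, 0.546, 0.405] pointing down, gripper open.
Joint ranges: [-2.96, 2.96], [-0.89, 2.26], [0.02, 2.5], [-1.34, 4.48], [0, 2.73], [-2.66, 2.66]. Speed limits (rad/s): [2.39, 2.39, 2.79, 3.14, 3.14, 3.14].

### API

Orientations are given as a rotation vector (axis times angle).
In Python, from plant import read_state, read_camera, camera_params, robot gives the robot as it stands.
- The arm moves only by the tool carry_out, never from a script. Its argument "targets" is a list of rows, each an object of numbers: "hand": the opening in per cent of the stroke, from 0 (shut) to 100 (fully open); "x", "y", "z": the shift along the tool's x, y, z in m; "ax", "ay", "az": the turn, a rotation vector about the tool's x, y, z in rad. In form: [{"hand": .., "x": .., "y": .., "z": .., "ax": .., "ay": .., "az": ..}, ...]. A call has 1 to 8 rows; each row is the pose to reach, as a shift and turn from the pose commanded when the call began, along the tool's axes at that moment; what a row does not reach only later rows make up. A row lasts 1/8 s, in which the tool goes at most 62.5 mm and 10.7 degrees, less where a joint would pass 70% of its speed; a pose out of reach is approached as far as the arm can. A call with a gripper value outside its range is refused whole. The fingers move at their own pace and stop on an object; "newtons" is the grip in N (left out, the last holds). Time passes only in rows, so rows that repeat a pose let the fingers close. It gives the time, the measured TCP pose, the force, the opening and the grip force at its end, in the units of the state.
- read_state(): the state, without advancing time (a new reading comes with each control period).
- read_camera(name): name is "scene" or "top" or "wrist"; returns (picture, depth): 384x512x3 uint8, blue, green, red; 384x512 float32, m along the optical axis (not along the pixel's ray), 0 where there is no reading.
- camera_params(name): a dict with "fx", "fy", "cx", "cy" (pixels), "position" and "rotation" of the camera in the world. Camera axes: x right, y up, looking along -z (the intrinsics and any distortion apply to the point x, -y, -z); pixel columns grow to the right and rows downward; lengths in m; the calibration is good to about 2 mm. A picture is of the moment at which its call begins: read the wrist's pose just before it. camera_params takes no time and is no camera call; for the wrist camera it gives the pose at the moment of the call.
- robot.close_job(): hands the job in; it is judged then, once.
The state is a dict: "t": time; "q": joint angles; "dq": joint speeds; "joint_torque": joint torques, N m; "tool_pos": TCP position; "orientation": TCP orientation; "force": force on the tool from outside, world axes, zero at the start; "wrist_torque": the same for the moment, N m; "opening": finger opening in m; "gripper_force": force on a finger pad.
Only numpy, scipy, OpenCV 4.12 (cv2) and the standard library are available. Lean on these libraries where they do the work, as an engineer would, in place of code of your own. Each camera call takes 0.05 s, during which the arm holds its last target. There are 200 camera calls.

### The job

Two small fruit presses stand open on the counter, one with a red-handled ratchet wrench and one with a blue-handled one. Close the red one for the night: swing its red wrench back and forth, the stroke to the robot's left (clockwise seen from above) driving the nut and the stroke back slipping freely, until its wooden lid sits fully down on the basket; then let go. Leave the blue press's lid where it is.

Things in the scene. Friction and masses are not known exactly. Their poses are not given: they have to be found in the camera images.
- red_grip (a point): Centre of the red grip of the red press's ratchet wrench: a level bar 100 mm long, 24 wide, 20 high, centre 145 mm above the counter, free below. The wrench is captive and swings level about the upright screw, always at this height, its handle roughly towards the robot. Site x points along the handle to the screw's axis, 150 mm away; z up. The screw's end stands up to 60 mm above the grip.
- red_wrench (a joint): Swing of the red wrench, rad: 0 at its stop to the robot's right (starts at 0 to 0.25), 1.3 at its stop to the left. Growing = clockwise from above = power stroke: a pawl drives the nut's 20-tooth wheel (up to 0.31 rad idle before it bites, then some 2 N at the grip). On the way back the pawl clicks over the teeth and the nut stays. The wrench stays where it is left.
- red_lid (a joint): How far the red press's round wooden lid (106 mm across) has come down, m: 0 at the top, 0.0144 when it sits on the basket's rim (a hard stop), 75 mm above the counter. It starts at 0 to 0.0024, so a gap of 12 to 14 mm is seen, and comes down 6 mm per rad of the nut: two to three full power strokes close it.
- blue_lid: The lid of the other press, alike but with a blue grip on its wrench; origin at the centre of the lid's lower edge, 75 to 90 mm above the counter. Both presses (base 124 x 164 mm, bridge on two posts) are fixed to the counter; either may be the left one.

How it is judged:
By the outcome, as a careful person would: the job done as asked, in the order asked, and still so for the second after the job is handed in, with the robot touching nothing.
It also fails if it takes over 45 s, if anything falls off the work surface, if the arm or the gripper's body presses on something with over 40 N, if the wrist force passes 120 N, or if a joint passes its speed limit or range.

## Working session

There is one attempt and no reset: what is moved stays moved. The work goes in short steps, Python scripts to look and compute and a tool call to move; the robot and the scene stay as the last step left them, time stands still between calls to the robot, and variables do not carry over. Pictures are saved under pics/ and viewed, at most 10 in all, crops included, and the job is handed in when it is done.

Besides the shell and the picture viewer there is one more tool, called after "Request:" as a command line: name --argument value ..., lists and objects as JSON in quotes. carry_out: Moves the arm, as the interface text tells. Its arguments: {"type":"object","properties":{"targets":{"type":"array","items":{"type":"object","properties":{"hand":{"type":"number"},"x":{"type":"number"},"y":{"type":"number"},"z":{"type":"number"},"ax":{"type":"number"},"ay":{"type":"number"},"az":{"type":"number"}}}},"newtons":{"type":"number"}},"required":["targets"]}

```bash
mkdir -p pics; ls; cat > h.py <<'E'
import numpy as np,cv2
from plant import read_state, read_camera, camera_params, robot
from scipy.spatial.transform import Rotation as R
def pts(d,p):
    v,u=np.mgrid[:d.shape[0],:d.shape[1]]
    c=np.stack([(u-p['cx'])/p['fx']*d,-(v-p['cy'])/p['fy']*d,-d],-1)
    return c@np.array(p['rotation']).reshape(3,3).T+np.array(p['position'])
def masks(im):
    h=cv2.cvtColor(im,cv2.COLOR_BGR2HSV)
    r=((h[...,0]<8)|(h[...,0]>172))&(h[...,1]>140)&(h[...,2]>60)
    b=(h[...,0]>98)&(h[...,0]<125)&(h[...,1]>130)&(h[...,2]>50)
    return r,b
E
python3 - <<'E'
from h import *
s=read_state();print(s)
ims=[]
for n in ('top','scene'):
    p=camera_params(n);im,d=read_camera(n);np.savez(n,im=im,d=d);ims.append(im);print(n,p)
    W=pts(d,p)
    for m,c in zip(masks(im),'rb'):
        nn,l,st,ce=cv2.connectedComponentsWithStats(m.astype('uint8'))
        for i in range(1,nn):
            if st[i,4]>40:
                q=W[(l==i)&(d>0)];print(c,st[i],ce[i],np.median(q,0),q.min(0),q.max(0))
cv2.imwrite('pics/a.png',cv2.resize(np.vstack(ims),(448,600)) if 0 else np.hstack(ims)[:, :]) 
cv2.imwrite('pics/top.png',ims[0]);cv2.imwrite('pics/scene.png',ims[1])
E
```

```text
pics
{'t': 0.0, 'q': array([ 1.05958265e+00,  1.31180087e-01,  1.48928030e+00, -5.61827300e-07,
        1.52297757e+00, -8.54151446e-02]), 'dq': array([ 5.82412523e-04,  1.45214836e-03, -1.27842521e-03, -2.30996266e-04,
       -8.86317135e-04, -4.60731847e-05]), 'joint_torque': array([-9.42757179e-04, -5.59817362e+01, -4.91768789e+01,  7.65357306e-02,
        3.50624369e-02,  2.41891883e-05]), 'tool_pos': array([0.24770675, 0.54623456, 0.40367526]), 'orientation': array([-6.63686758e-01, -3.07013234e+00,  2.77035988e-03]), 'force': array([-0.63591567, -0.00269841,  0.25266309]), 'wrist_torque': array([-0.00174905,  0.00050273, -0.02888137]), 'gripper_force': 0.0, 'opening': 0.09317094249261287}
top {'fx': 485.8176699396926, 'fy': 485.8176699396926, 'cx': 260.9471670973432, 'cy': 197.52891291504068, 'position': array([ 0.40490912, -0.0760274 ,  1.32481354]), 'rotation': array([ 0.1231877 , -0.11416434, -1.56041459])}Traceback (most recent call last):
  File "<stdin>", line 6, in <module>
  File "h.py", line 7, in pts
    return c@np.array(p['rotation']).reshape(3,3).T+np.array(p['position'])
             ~~~~~~~~~~~~~~~~~~~~~~~~~~~~~~~^^^^^
ValueError: cannot reshape array of size 3 into shape (3,3)
```

```bash
sed -i "s/np.array(p\['rotation'\]).reshape(3,3).T/R.from_rotvec(p['rotation']).as_matrix().T/" h.py
python3 - <<'E'
from h import *
for n in ('top','scene'):
    p=camera_params(n);im,d=read_camera(n);cv2.imwrite(f'pics/{n}.png',im);print(n,p)
    W=pts(d,p)
    for m,c in zip(masks(im),'rb'):
        nn,l,st,ce=cv2.connectedComponentsWithStats(m.astype('uint8'))
        for i in range(1,nn):
            if st[i,4]>40:
                q=W[(l==i)&(d>0)];print(c,st[i],ce[i].round(),np.median(q,0).round(3),q.min(0).round(3),q.max(0).round(3))
E
```

```text
top {'fx': 485.8176699396926, 'fy': 485.8176699396926, 'cx': 260.9471670973432, 'cy': 197.52891291504068, 'position': array([ 0.40490912, -0.0760274 ,  1.32481354]), 'rotation': array([ 0.1231877 , -0.11416434, -1.56041459])}
r [319 200  30  36 381] [334. 218.] [ 0.535 -0.246  0.153] [ 0.493 -0.28  -0.002] [ 0.593 -0.21   0.161]
b [171 208  24  38 339] [183. 226.] [0.512 0.12  0.153] [0.467 0.092 0.145] [0.557 0.15  0.161]
scene {'fx': 375.1893471659047, 'fy': 375.1893471659047, 'cx': 251.49150825103794, 'cy': 186.99968423078425, 'position': array([ 0.18330349, -0.76783497,  0.84683218]), 'rotation': array([ 0.85738727, -0.20505318, -0.45724318])}
r [271 226  22  28 284] [282. 240.] [ 0.535 -0.248  0.154] [ 0.494 -0.282  0.14 ] [ 0.579 -0.21   0.158]
b [204 157  20  15  95] [214. 164.] [0.512 0.117 0.155] [0.473 0.093 0.152] [0.551 0.141 0.158]
```

View pics/top.png

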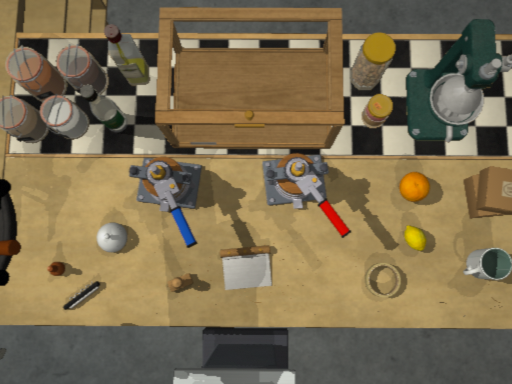

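View pics/scene.png

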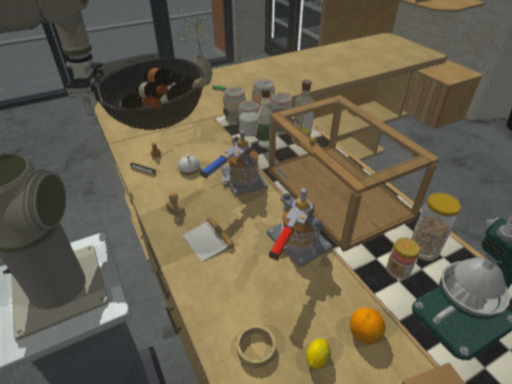

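Top view: red press on the right (screw near 298,168; red grip 334,218), blue press on the left, a shelf behind. Scene view confirms it. Next I'll work out the handle axis and nearby obstacle heights.

```bash
cat >> h.py <<'E'
def delta(goal,yaw_dir,s=None):
    "goal TCP world, tool z down, tool y along yaw_dir (xy, either sign); gives shift and turn in tool axes"
    s=s or read_state();T=R.from_rotvec(s['orientation'])
    y=np.array([*yaw_dir,0.]);y/=np.linalg.norm(y)
    if y@T.as_matrix()[:,1]<0:y=-y
    z=np.array([0,0,-1.]);G=R.from_matrix(np.stack([np.cross(y,z),y,z],1))
    return T.inv().apply(np.array(goal)-s['tool_pos']),(T.inv()*G).as_rotvec()
E
python3 - <<'E'
from h import *
p=camera_params('top');im,d=read_camera('top');W=pts(d,p)
s=read_state();T=R.from_rotvec(s['orientation']).as_matrix();print(T.round(2))
for m,c in zip(masks(im),'rb'):
    q=W[m&(W[...,2]>.148)&(W[...,2]<.162)][:,:2]
    (cx,cy),(w,h),a=cv2.minAreaRect((q*1000).astype('float32'));mu=q.mean(0);e=np.linalg.svd(q-mu,full_matrices=0)[2][0]
    e*=np.sign(e[0]);print(c,mu,cx,cy,w,h,'dir',e,np.arctan2(e[1],e[0]),'screw',mu+.15*e)
    S=mu+.15*e;k=np.hypot(W[...,0]-S[0],W[...,1]-S[1])<.02;print('zmax near screw',W[k][:,2].max(), W[k&(W[...,2]>.18)].mean(0))
# height map 5cm
for x in np.arange(.3,.9,.05):
    print('%.2f'%x,[ '%.2f'%W[(abs(W[...,0]-x)<.025)&(abs(W[...,1]-y)<.025)&(d>0)][:,2].max(initial=-1) for y in np.arange(.5,-.51,-.1)])
E
```

```text
[[-0.91  0.41 -0.  ]
 [ 0.41  0.91 -0.  ]
 [ 0.   -0.   -1.  ]]
r [ 0.5353482  -0.24523563] 535.6656494140625 -245.77525329589844 93.75643157958984 24.12260627746582 dir [0.80648508 0.59125444] 0.6326133966107107 screw [ 0.65632096 -0.15654746]
zmax near screw 0.20090663910406792 [ 0.65567112 -0.15638811  0.19381573]
b [0.51261492 0.12015749] 512.07666015625 120.1478271484375 94.68934631347656 21.856407165527344 dir [0.89278648 0.45048007] 0.467302988153132 screw [0.64653289 0.1877295 ]
zmax near screw 0.20048280267661123 [0.64517743 0.18686188 0.1947797 ]
0.30 ['0.01', '0.02', '0.01', '0.01', '0.01', '0.01', '0.01', '0.01', '0.01', '0.00', '0.01']
0.35 ['0.24', '0.02', '0.01', '0.02', '0.02', '0.01', '0.01', '0.01', '0.01', '0.03', '0.01']
0.40 ['0.24', '0.01', '0.01', '0.02', '0.03', '0.01', '0.01', '0.01', '0.01', '0.03', '0.01']
0.45 ['0.22', '0.01', '0.04', '0.01', '0.16', '0.03', '0.02', '0.01', '0.01', '0.03', '0.05']
0.50 ['0.18', '0.01', '0.05', '0.01', '0.16', '0.01', '0.01', '0.01', '0.16', '0.01', '0.05']
0.55 ['0.27', '0.01', '0.03', '0.02', '0.16', '0.01', '0.01', '0.16', '0.01', '0.01', '0.03']
0.60 ['0.27', '0.01', '0.01', '0.15', '0.13', '0.01', '0.10', '0.16', '0.01', '0.01', '0.07']
0.65 ['0.01', '0.00', '0.01', '0.20', '0.14', '0.01', '0.14', '0.15', '0.01', '0.01', '0.07']
0.70 ['0.01', '0.01', '0.01', '0.14', '0.02', '0.01', '0.10', '0.14', '0.01', '0.01', '0.01']
0.75 ['0.12', '0.00', '0.01', '0.24', '0.24', '0.24', '0.24', '0.24', '0.01', '0.01', '0.02']
0.80 ['0.13', '0.12', '0.25', '0.24', '0.24', '0.24', '0.24', '0.24', '0.01', '0.10', '0.20']
0.85 ['0.13', '0.10', '0.18', '0.24', '0.03', '0.03', '0.03', '0.24', '0.01', '0.10', '0.31']
0.90 ['0.17', '0.15', '0.18', '0.24', '0.03', '0.03', '0.03', '0.24', '0.01', '0.18', '0.31']
```

```bash
sed -i '/<0:y=-y/d' h.py; cat >> h.py <<'E'
S=np.array([.656,-.1565])
def goal(phi,z,r=.15):
    return [*(S-r*np.array([np.cos(phi),np.sin(phi)])),z],[np.sin(phi),-np.cos(phi)]
E
python3 -c "
from h import *
print(delta(*goal(.63,.46)))"
```

```text
(array([-0.58822172, -0.60202563, -0.05526602]), array([-7.85879311e-04,  1.18954347e-03,  2.08577074e+00]))
```

Request:
carry_out --targets '[{"hand": 100, "x": 0, "y": 0, "z": -0.056, "az": 0}, {"hand": 100, "x": -0.588, "y": -0.602, "z": -0.056, "az": 2.086}, {"hand": 100, "x": -0.588, "y": -0.602, "z": -0.056, "az": 2.086}, {"hand": 100, "x": -0.588, "y": -0.602, "z": -0.056, "az": 2.086}, {"hand": 100, "x": -0.588, "y": -0.602, "z": -0.056, "az": 2.086}, {"hand": 100, "x": -0.588, "y": -0.602, "z": -0.056, "az": 2.086}, {"hand": 100, "x": -0.588, "y": -0.602, "z": -0.056, "az": 2.086}, {"hand": 100, "x": -0.588, "y": -0.602, "z": -0.056, "az": 2.086}]'

```text
schema error: expected keys hand, x, y, z, ax, ay, az
```

```bash
python3 -c "
from h import *
print(delta(*goal(.63,.46)))"
```

```text
(array([-0.58822172, -0.60202563, -0.05526602]), array([-7.85879311e-04,  1.18954347e-03,  2.08577074e+00]))
```

Request:
carry_out --targets '[{"hand": 100, "x": 0, "y": 0, "z": -0.056, "ax": 0, "ay": 0, "az": 0}, {"hand": 100, "x": -0.588, "y": -0.602, "z": -0.056, "ax": 0, "ay": 0, "az": 2.086}, {"hand": 100, "x": -0.588, "y": -0.602, "z": -0.056, "ax": 0, "ay": 0, "az": 2.086}, {"hand": 100, "x": -0.588, "y": -0.602, "z": -0.056, "ax": 0, "ay": 0, "az": 2.086}, {"hand": 100, "x": -0.588, "y": -0.602, "z": -0.056, "ax": 0, "ay": 0, "az": 2.086}, {"hand": 100, "x": -0.588, "y": -0.602, "z": -0.056, "ax": 0, "ay": 0, "az": 2.086}, {"hand": 100, "x": -0.588, "y": -0.602, "z": -0.056, "ax": 0, "ay": 0, "az": 2.086}, {"hand": 100, "x": -0.588, "y": -0.602, "z": -0.056, "ax": 0, "ay": 0, "az": 2.086}]'

```text
t: 1.2
tool_pos: [0.397, 0.1332, 0.4608]
orientation: [2.405, 2.021, 0.001]
force: [0.7, 0.2, 0.0]
opening: 0.0929
gripper_force: 0.0
```

```bash
python3 -c "
from h import *
print(read_state());print(delta(*goal(.63,.46)))"
```

```text
{'t': 1.2, 'q': array([ 2.01203150e-01, -3.92796377e-01,  1.86513356e+00,  1.89460142e-05,
        1.66842643e+00,  3.74551669e-01]), 'dq': array([-1.19928877, -0.06365243,  0.04656814, -0.00162473,  0.0140211 ,
        0.30295974]), 'joint_torque': array([  8.03258836, -31.13324046, -49.28968191,   0.07260999,
         0.54964297,  -0.61731962]), 'tool_pos': array([0.39703411, 0.13323805, 0.4608309 ]), 'orientation': array([2.40511100e+00, 2.02055992e+00, 1.15837838e-03]), 'force': array([0.71427799, 0.21581511, 0.04538588]), 'wrist_torque': array([-0.02696199,  0.05197532,  0.05272937]), 'gripper_force': 0.0, 'opening': 0.09288349004187117}
(array([-0.3486822 ,  0.20091279,  0.00087265]), array([ 6.03643553e-04, -5.98374598e-04,  7.67449618e-01]))
```

Request:
carry_out --targets '[{"hand": 100, "x": -0.34, "y": 0.195, "z": 0, "ax": 0, "ay": 0, "az": 0.75}, {"hand": 100, "x": -0.34, "y": 0.195, "z": 0, "ax": 0, "ay": 0, "az": 0.75}, {"hand": 100, "x": -0.34, "y": 0.195, "z": 0, "ax": 0, "ay": 0, "az": 0.75}, {"hand": 100, "x": -0.34, "y": 0.195, "z": 0, "ax": 0, "ay": 0, "az": 0.75}, {"hand": 100, "x": -0.34, "y": 0.195, "z": 0, "ax": 0, "ay": 0, "az": 0.75}, {"hand": 100, "x": -0.34, "y": 0.195, "z": 0, "ax": 0, "ay": 0, "az": 0.75}, {"hand": 100, "x": -0.34, "y": 0.195, "z": 0, "ax": 0, "ay": 0, "az": 0.75}, {"hand": 100, "x": -0.34, "y": 0.195, "z": 0, "ax": 0, "ay": 0, "az": 0.75}]'

```text
t: 2.2
tool_pos: [0.5325, -0.2332, 0.46]
orientation: [-2.975, -1.005, 0.001]
force: [0.3, 0.5, 0.1]
opening: 0.093
gripper_force: 0.0
```

```bash
python3 -c "
from h import *
print(read_state()['q']);print(delta(*goal(.63,.315)))
im,d=read_camera('wrist');cv2.imwrite('pics/w1.png',im)
p=camera_params('wrist');W=pts(d,p);m=masks(im)[0]
q=W[m&(W[...,2]>.148)&(W[...,2]<.162)][:,:2];print(cv2.minAreaRect((q*1000).astype('float32')),q.mean(0))
"
```

```text
[-5.01093520e-01  6.41832949e-02  1.45876121e+00  2.68522434e-04
  1.62019303e+00  4.17937860e-01]
(array([-0.00519081,  0.01085321,  0.14501051]), array([-0.00151655,  0.00039844,  0.02177799]))
((535.997314453125, -243.6327362060547), (92.11547088623047, 23.366329193115234), 36.296573638916016) [ 0.53761275 -0.24221289]
```

View pics/w1.png

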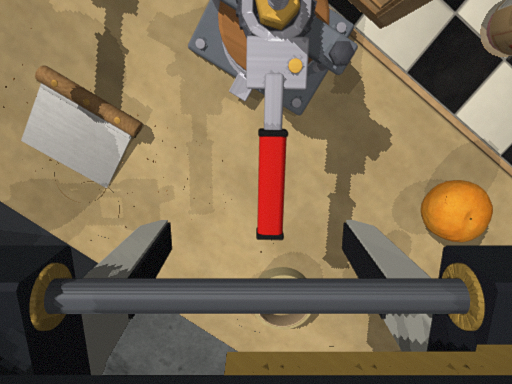

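Wrist view: red grip at (272,185), aligned between the fingers. Descend and grip lightly.

Request:
carry_out --targets '[{"hand": 100, "x": -0.003, "y": 0.003, "z": 0, "ax": 0, "ay": 0, "az": 0.01}, {"hand": 100, "x": -0.003, "y": 0.003, "z": 0.05, "ax": 0, "ay": 0, "az": 0.01}, {"hand": 100, "x": -0.003, "y": 0.003, "z": 0.1, "ax": 0, "ay": 0, "az": 0.01}, {"hand": 100, "x": -0.003, "y": 0.003, "z": 0.145, "ax": 0, "ay": 0, "az": 0.01}, {"hand": 60, "x": -0.003, "y": 0.003, "z": 0.145, "ax": 0, "ay": 0, "az": 0.01}, {"hand": 60, "x": -0.003, "y": 0.003, "z": 0.145, "ax": 0, "ay": 0, "az": 0.01}]' --newtons 12

```text
t: 3.0
tool_pos: [0.5326, -0.2364, 0.3182]
orientation: [2.978, 0.994, 0.003]
force: [1.3, -0.7, 0.1]
opening: 0.0775
gripper_force: 0.0
```

```bash
python3 -c "
from h import *
print(delta(*goal(.63,.314)))
im,d=read_camera('wrist');cv2.imwrite('pics/w2.png',im)
p=camera_params('wrist');W=pts(d,p);m=masks(im)[0]
q=W[m&(W[...,2]>.148)&(W[...,2]<.162)][:,:2];print(cv2.minAreaRect((q*1000).astype('float32')),q.mean(0))
"
```

```text
(array([-0.00331729,  0.00806672,  0.00422607]), array([ 0.00243183, -0.00120034,  0.01414619]))
((536.7046508789062, -246.2125244140625), (92.34205627441406, 23.598896026611328), 36.37963104248047) [ 0.54384604 -0.24041606]
```

View pics/w2.png

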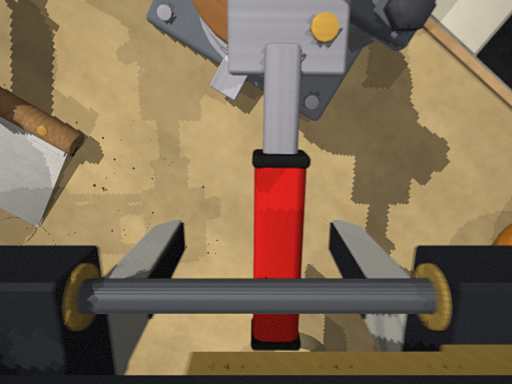

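Grip lies between the fingers, about 8 mm off-centre; centre and close.

Request:
carry_out --targets '[{"hand": 60, "x": -0.003, "y": 0.008, "z": 0.003, "ax": 0, "ay": 0, "az": 0.01}, {"hand": 15, "x": -0.003, "y": 0.008, "z": 0.003, "ax": 0, "ay": 0, "az": 0.01}, {"hand": 15, "x": -0.003, "y": 0.008, "z": 0.003, "ax": 0, "ay": 0, "az": 0.01}, {"hand": 15, "x": -0.003, "y": 0.008, "z": 0.003, "ax": 0, "ay": 0, "az": 0.01}, {"hand": 15, "x": -0.003, "y": 0.008, "z": 0.003, "ax": 0, "ay": 0, "az": 0.01}, {"hand": 15, "x": -0.003, "y": 0.008, "z": 0.003, "ax": 0, "ay": 0, "az": 0.01}]' --newtons 12

```text
t: 3.8
tool_pos: [0.5343, -0.245, 0.3127]
orientation: [2.985, 0.978, -0.0]
force: [-0.0, 0.1, 0.4]
opening: 0.024
gripper_force: 12.0
```

```bash
cat >> h.py <<'E'
def phi_now(s):
    v=S-s['tool_pos'][:2];y=R.from_rotvec(s['orientation']).as_matrix()[:,1]
    return np.arctan2(v[1],v[0]),np.arctan2(y[0],-y[1]),np.linalg.norm(v)
def plan(phis,z=None):
    s=read_state();z=z or s['tool_pos'][2]
    F=R.from_rotvec(s['orientation']).inv().apply(s['force'])
    print('t',s['t'],'phi',phi_now(s),'F tool',F.round(1),'open',s['opening'],s['gripper_force'])
    for f in phis:
        a,b=delta(*goal(f,z),s);print(round(f,2),a.round(3),b.round(3))
E
python3 -c "
from h import *
plan([.63-.15*i for i in range(1,9)])"
```

```text
t 3.8 phi (np.float64(0.629154145707933), np.float64(0.6331486929669552), np.float64(0.15046809091752356)) F tool [ 0.  -0.1 -0.4] open 0.024024410278197773 12.00189158320427
0.48 [ 0.002 -0.022 -0.   ] [0.    0.    0.153]
0.33 [ 0.007 -0.044 -0.   ] [0.    0.    0.303]
0.18 [ 0.016 -0.065 -0.   ] [0.    0.    0.453]
0.03 [ 0.027 -0.084 -0.   ] [0.    0.    0.603]
-0.12 [ 0.041 -0.102 -0.   ] [0.    0.    0.753]
-0.27 [ 0.058 -0.117 -0.   ] [0.    0.    0.903]
-0.42 [ 0.076 -0.13  -0.   ] [0.    0.    1.053]
-0.57 [ 0.097 -0.139 -0.   ] [0.    0.    1.203]
```

Request:
carry_out --targets '[{"hand": 15, "x": 0.002, "y": -0.022, "z": 0, "ax": 0, "ay": 0, "az": 0.153}, {"hand": 15, "x": 0.007, "y": -0.044, "z": 0, "ax": 0, "ay": 0, "az": 0.303}, {"hand": 15, "x": 0.016, "y": -0.065, "z": 0, "ax": 0, "ay": 0, "az": 0.453}, {"hand": 15, "x": 0.027, "y": -0.084, "z": 0, "ax": 0, "ay": 0, "az": 0.603}, {"hand": 15, "x": 0.041, "y": -0.102, "z": 0, "ax": 0, "ay": 0, "az": 0.753}, {"hand": 15, "x": 0.058, "y": -0.117, "z": 0, "ax": 0, "ay": 0, "az": 0.903}, {"hand": 15, "x": 0.076, "y": -0.13, "z": 0, "ax": 0, "ay": 0, "az": 1.053}, {"hand": 15, "x": 0.076, "y": -0.13, "z": 0, "ax": 0, "ay": 0, "az": 1.053}]'

```text
t: 4.8
tool_pos: [0.5195, -0.0945, 0.3128]
orientation: [3.072, -0.656, 0.004]
force: [4.8, -4.4, -3.6]
opening: 0.0242
gripper_force: 12.0
```

```bash
python3 -c "
from h import *
plan([-.42,-.46,-.5,-.54,-.58,-.62,-.66],.3127)"
```

```text
t 4.8 phi (np.float64(-0.4262339820562964), np.float64(-0.42080849028758505), np.float64(0.14986646189600725)) F tool [6.2 2.  3.6] open 0.024223424805647535 12.034562677145004
-0.42 [-0.     0.001  0.   ] [ 0.    -0.003 -0.001]
-0.46 [-0.    -0.005  0.   ] [ 0.    -0.003  0.039]
-0.5 [ 0.    -0.011  0.   ] [ 0.    -0.003  0.079]
-0.54 [ 0.001 -0.017  0.   ] [ 0.    -0.003  0.119]
-0.58 [ 0.002 -0.023  0.   ] [-0.    -0.003  0.159]
-0.62 [ 0.003 -0.029  0.   ] [-0.    -0.003  0.199]
-0.66 [ 0.004 -0.035  0.   ] [-0.    -0.003  0.239]
```

```bash
python3 -c "
from h import *
plan([-.42+.15*i for i in range(1,8)],.3127)"
```

```text
t 4.8 phi (np.float64(-0.4262339820562964), np.float64(-0.42080849028758505), np.float64(0.14986646189600725)) F tool [6.2 2.  3.6] open 0.024223424805647535 12.034562677145004
-0.27 [0.002 0.023 0.   ] [ 0.    -0.003 -0.151]
-0.12 [0.007 0.045 0.   ] [ 0.001 -0.003 -0.301]
0.03 [0.015 0.066 0.   ] [ 0.001 -0.003 -0.451]
0.18 [0.026 0.086 0.   ] [ 0.001 -0.003 -0.601]
0.33 [0.04  0.103 0.   ] [ 0.001 -0.003 -0.751]
0.48 [0.057 0.118 0.   ] [ 0.001 -0.003 -0.901]
0.63 [0.075 0.131 0.   ] [ 0.002 -0.002 -1.051]
```

Request:
carry_out --targets '[{"hand": 15, "x": 0.002, "y": 0.022, "z": 0, "ax": 0, "ay": 0, "az": -0.15}, {"hand": 15, "x": 0.007, "y": 0.044, "z": 0, "ax": 0, "ay": 0, "az": -0.3}, {"hand": 15, "x": 0.015, "y": 0.065, "z": 0, "ax": 0, "ay": 0, "az": -0.45}, {"hand": 15, "x": 0.026, "y": 0.085, "z": 0, "ax": 0, "ay": 0, "az": -0.6}, {"hand": 15, "x": 0.04, "y": 0.102, "z": 0, "ax": 0, "ay": 0, "az": -0.75}, {"hand": 15, "x": 0.057, "y": 0.117, "z": 0, "ax": 0, "ay": 0, "az": -0.9}, {"hand": 15, "x": 0.075, "y": 0.13, "z": 0, "ax": 0, "ay": 0, "az": -1.05}, {"hand": 15, "x": 0.075, "y": 0.13, "z": 0, "ax": 0, "ay": 0, "az": -1.05}]'

```text
t: 5.8
tool_pos: [0.5345, -0.2458, 0.3128]
orientation: [2.986, 0.973, -0.0]
force: [-2.2, -2.3, 2.9]
opening: 0.0242
gripper_force: 12.0
```

```bash
python3 -c "
from h import *
plan([.63-.15*i for i in range(1,8)],.3127)
n='scene';im,d=read_camera(n);cv2.imwrite('pics/s2.png',cv2.resize(im[180:270,240:350],None,fx=5,fy=5))"
```

```text
t 5.8 phi (np.float64(0.6334251282598438), np.float64(0.6297526844790902), np.float64(0.1507989798761714)) F tool [-3.2  0.5 -2.9] open 0.024166163283669845 11.986260116100311
0.48 [ 0.002 -0.023  0.   ] [0.001 0.    0.15 ]
0.33 [ 0.007 -0.045  0.   ] [0.001 0.    0.3  ]
0.18 [ 0.016 -0.066  0.   ] [0.001 0.    0.45 ]
0.03 [ 0.027 -0.085  0.   ] [0.001 0.    0.6  ]
-0.12 [ 0.041 -0.103  0.   ] [0.001 0.    0.75 ]
-0.27 [ 0.058 -0.118  0.   ] [ 0.001 -0.     0.9  ]
-0.42 [ 0.076 -0.131  0.   ] [ 1.00e-03 -0.00e+00  1.05e+00]
```

View pics/s2.png

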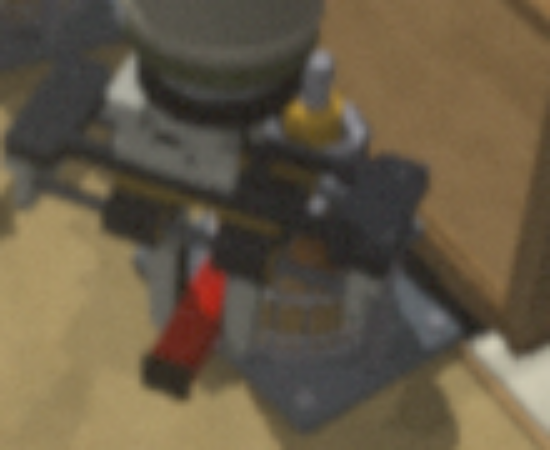

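Lid is occluded by the gripper at the moment; continue with stroke two.

Request:
carry_out --targets '[{"hand": 15, "x": 0.002, "y": -0.022, "z": 0, "ax": 0, "ay": 0, "az": 0.15}, {"hand": 15, "x": 0.007, "y": -0.044, "z": 0, "ax": 0, "ay": 0, "az": 0.3}, {"hand": 15, "x": 0.016, "y": -0.065, "z": 0, "ax": 0, "ay": 0, "az": 0.45}, {"hand": 15, "x": 0.027, "y": -0.084, "z": 0, "ax": 0, "ay": 0, "az": 0.6}, {"hand": 15, "x": 0.041, "y": -0.102, "z": 0, "ax": 0, "ay": 0, "az": 0.75}, {"hand": 15, "x": 0.058, "y": -0.117, "z": 0, "ax": 0, "ay": 0, "az": 0.9}, {"hand": 15, "x": 0.058, "y": -0.117, "z": 0, "ax": 0, "ay": 0, "az": 0.9}]'

```text
t: 6.72
tool_pos: [0.5122, -0.1142, 0.3129]
orientation: [3.112, -0.427, 0.002]
force: [3.0, -3.0, -2.0]
opening: 0.0238
gripper_force: 12.1
```

```bash
python3 -c "
from h import *
plan([-.35,-.42,-.48],.3127)"
```

```text
t 6.725 phi (np.float64(-0.28595715110669834), np.float64(-0.2724401066774182), np.float64(0.149850772778478)) F tool [3.7 2.1 2. ] open 0.023765441624815312 12.107759267091751
-0.35 [ 0.   -0.01  0.  ] [ 0.    -0.002  0.078]
-0.42 [ 0.001 -0.02   0.   ] [ 0.    -0.002  0.148]
-0.48 [ 0.003 -0.029  0.   ] [ 0.    -0.002  0.208]
```

Request:
carry_out --targets '[{"hand": 15, "x": 0, "y": -0.011, "z": 0, "ax": 0, "ay": 0, "az": 0.078}, {"hand": 15, "x": 0.001, "y": -0.022, "z": 0, "ax": 0, "ay": 0, "az": 0.148}, {"hand": 15, "x": 0.001, "y": -0.022, "z": 0, "ax": 0, "ay": 0, "az": 0.148}]'

```text
t: 7.1
tool_pos: [0.5193, -0.0945, 0.3129]
orientation: [3.072, -0.654, 0.004]
force: [6.4, -5.5, -4.4]
opening: 0.0241
gripper_force: 12.0
```

```bash
python3 -c "
from h import *
plan([-.42+.15*i for i in range(1,8)],.3127)"
```

```text
t 7.1 phi (np.float64(-0.4257726483818691), np.float64(-0.41948035007732853), np.float64(0.1500669131179404)) F tool [8.  2.4 4.5] open 0.024082010647975865 12.019390761852264
-0.27 [0.002 0.023 0.   ] [ 0.001 -0.003 -0.149]
-0.12 [0.007 0.045 0.   ] [ 0.001 -0.003 -0.299]
0.03 [0.015 0.066 0.   ] [ 0.001 -0.003 -0.449]
0.18 [0.026 0.086 0.   ] [ 0.001 -0.003 -0.599]
0.33 [0.04  0.103 0.   ] [ 0.001 -0.003 -0.749]
0.48 [0.057 0.118 0.   ] [ 0.002 -0.002 -0.899]
0.63 [0.075 0.131 0.   ] [ 0.002 -0.002 -1.049]
```

Not bottomed yet. Back for stroke three.

Request:
carry_out --targets '[{"hand": 15, "x": 0.002, "y": 0.022, "z": 0, "ax": 0, "ay": 0, "az": -0.15}, {"hand": 15, "x": 0.007, "y": 0.044, "z": 0, "ax": 0, "ay": 0, "az": -0.3}, {"hand": 15, "x": 0.015, "y": 0.065, "z": 0, "ax": 0, "ay": 0, "az": -0.45}, {"hand": 15, "x": 0.026, "y": 0.085, "z": 0, "ax": 0, "ay": 0, "az": -0.6}, {"hand": 15, "x": 0.04, "y": 0.102, "z": 0, "ax": 0, "ay": 0, "az": -0.75}, {"hand": 15, "x": 0.057, "y": 0.117, "z": 0, "ax": 0, "ay": 0, "az": -0.9}, {"hand": 15, "x": 0.075, "y": 0.13, "z": 0, "ax": 0, "ay": 0, "az": -1.05}, {"hand": 15, "x": 0.075, "y": 0.13, "z": 0, "ax": 0, "ay": 0, "az": -1.05}]'

```text
t: 8.1
tool_pos: [0.5343, -0.2454, 0.3128]
orientation: [2.986, 0.975, -0.002]
force: [-4.8, -3.6, 3.9]
opening: 0.0237
gripper_force: 11.9
```

Request:
carry_out --targets '[{"hand": 15, "x": 0.002, "y": -0.022, "z": 0, "ax": 0, "ay": 0, "az": 0.15}, {"hand": 15, "x": 0.004, "y": -0.032, "z": 0, "ax": 0, "ay": 0, "az": 0.22}, {"hand": 15, "x": 0.007, "y": -0.044, "z": 0, "ax": 0, "ay": 0, "az": 0.3}, {"hand": 15, "x": 0.007, "y": -0.044, "z": 0, "ax": 0, "ay": 0, "az": 0.3}]'

```text
t: 8.6
tool_pos: [0.5137, -0.2041, 0.3129]
orientation: [3.098, 0.519, -0.002]
force: [-4.4, -4.6, 2.1]
opening: 0.0239
gripper_force: 12.2
```

```bash
python3 -c "
from h import *
plan([.33-.07*i for i in range(1,11)],.3127)"
```

```text
t 8.6 phi (np.float64(0.32263168161771655), np.float64(0.331757266970246), np.float64(0.15007789218053771)) F tool [-5.7  2.9 -2.1] open 0.023896069160638207 12.158864289522171
0.26 [ 0.    -0.009  0.   ] [0.    0.001 0.072]
0.19 [ 0.002 -0.02   0.   ] [0.    0.001 0.142]
0.12 [ 0.003 -0.03   0.   ] [0.    0.001 0.212]
0.05 [ 0.006 -0.04   0.   ] [0.    0.001 0.282]
-0.02 [ 0.009 -0.05   0.   ] [0.    0.001 0.352]
-0.09 [ 0.013 -0.06   0.   ] [0.001 0.001 0.422]
-0.16 [ 0.018 -0.069  0.   ] [0.001 0.001 0.492]
-0.23 [ 0.023 -0.079  0.   ] [0.001 0.001 0.562]
-0.3 [ 0.029 -0.087  0.   ] [0.001 0.001 0.632]
-0.37 [ 0.036 -0.095  0.   ] [0.001 0.001 0.702]
```

Request:
carry_out --targets '[{"hand": 15, "x": 0, "y": -0.01, "z": 0, "ax": 0, "ay": 0, "az": 0.07}, {"hand": 15, "x": 0, "y": -0.01, "z": 0, "ax": 0, "ay": 0, "az": 0.07}]'

```text
t: 8.85
tool_pos: [0.5109, -0.1953, 0.3129]
orientation: [3.113, 0.411, -0.0]
force: [-1.8, -5.9, -0.5]
opening: 0.0241
gripper_force: 12.0
```

Request:
carry_out --targets '[{"hand": 15, "x": 0.001, "y": -0.01, "z": 0, "ax": 0, "ay": 0, "az": 0.07}, {"hand": 15, "x": 0.001, "y": -0.01, "z": 0, "ax": 0, "ay": 0, "az": 0.07}]'

```text
t: 9.1
tool_pos: [0.5092, -0.1862, 0.3129]
orientation: [3.124, 0.301, -0.001]
force: [-2.1, -9.9, -1.1]
opening: 0.0239
gripper_force: 12.0
```

```bash
python3 -c "
from h import *
plan([.12,.05],.3127)"
```

```text
t 9.1 phi (np.float64(0.19988403651321165), np.float64(0.19212586117485828), np.float64(0.14982513366057765)) F tool [-4.   9.3  1.1] open 0.023898963226544487 11.99724666774273
0.12 [ 0.    -0.012  0.   ] [0.003 0.001 0.072]
0.05 [ 0.001 -0.022  0.   ] [0.003 0.001 0.142]
```

Resistance rising; one more small increment to confirm the stop.

Request:
carry_out --targets '[{"hand": 15, "x": 0, "y": -0.006, "z": 0, "ax": 0, "ay": 0, "az": 0.04}, {"hand": 15, "x": 0, "y": -0.006, "z": 0, "ax": 0, "ay": 0, "az": 0.04}]'

```text
t: 9.35
tool_pos: [0.5081, -0.1792, 0.3128]
orientation: [-3.132, -0.241, 0.001]
force: [-3.1, -2.3, 2.0]
opening: 0.0241
gripper_force: 12.1
```

```bash
python3 -c "
from h import *
plan([.12,.05],.3127)"
```

```text
t 9.35 phi (np.float64(0.15234060808438207), np.float64(0.15331787550123518), np.float64(0.1496071076227745)) F tool [-3.4  1.8 -2. ] open 0.024105541245268928 12.08310842514038
0.12 [-0.    -0.005  0.   ] [-0.     0.001  0.033]
0.05 [ 0.    -0.015  0.   ] [-0.     0.001  0.103]
```

Request:
carry_out --targets '[{"hand": 15, "x": 0, "y": -0.01, "z": 0, "ax": 0, "ay": 0, "az": 0.07}, {"hand": 15, "x": 0, "y": -0.01, "z": 0, "ax": 0, "ay": 0, "az": 0.07}]'

```text
t: 9.6
tool_pos: [0.5069, -0.1691, 0.3128]
orientation: [-3.139, -0.133, -0.0]
force: [-1.0, -1.7, 1.7]
opening: 0.0239
gripper_force: 12.1
```

Request:
carry_out --targets '[{"hand": 15, "x": 0.001, "y": -0.01, "z": 0, "ax": 0, "ay": 0, "az": 0.07}, {"hand": 15, "x": 0.001, "y": -0.01, "z": 0, "ax": 0, "ay": 0, "az": 0.07}]'

```text
t: 9.85
tool_pos: [0.5067, -0.1591, 0.3128]
orientation: [-3.141, -0.023, 0.002]
force: [-5.2, -2.1, 3.9]
opening: 0.0238
gripper_force: 12.0
```

```bash
python3 -c "
from h import *
plan([-.05,-.12],.3127)"
```

```text
t 9.85 phi (np.float64(0.017562350598349635), np.float64(0.01465462232969454), np.float64(0.14929738108167084)) F tool [-5.2  2.1 -3.9] open 0.02383702707529852 12.017606645822525
-0.05 [-0.   -0.01  0.  ] [-0.     0.001  0.065]
-0.12 [ 0.001 -0.021  0.   ] [-0.     0.001  0.135]
```

Request:
carry_out --targets '[{"hand": 15, "x": 0.001, "y": -0.01, "z": 0, "ax": 0, "ay": 0, "az": 0.07}, {"hand": 15, "x": 0.001, "y": -0.01, "z": 0, "ax": 0, "ay": 0, "az": 0.07}]'

```text
t: 10.1
tool_pos: [0.5072, -0.1496, 0.3128]
orientation: [3.139, -0.087, -0.004]
force: [-9.3, -4.1, 6.0]
opening: 0.0239
gripper_force: 12.0
```

Request:
carry_out --targets '[{"hand": 15, "x": 0.001, "y": -0.01, "z": 0, "ax": 0, "ay": 0, "az": 0.07}, {"hand": 15, "x": 0.001, "y": -0.01, "z": 0, "ax": 0, "ay": 0, "az": 0.07}]'

```text
t: 10.35
tool_pos: [0.5084, -0.1405, 0.3127]
orientation: [3.133, -0.197, -0.006]
force: [-12.4, -8.0, 6.8]
opening: 0.024
gripper_force: 11.9
```

```bash
python3 -c "
from h import *
plan([-.19,-.26,-.33],.3127)
im,d=read_camera('scene');cv2.imwrite('pics/s3.png',cv2.resize(im[180:270,240:350],None,fx=5,fy=5))"
```

```text
t 10.35 phi (np.float64(-0.10822724814143134), np.float64(-0.12592127677559556), np.float64(0.14845620029833037)) F tool [-11.3   9.5  -6.7] open 0.02399913780726089 11.939179748296738
-0.19 [-0.001 -0.012 -0.   ] [0.003 0.004 0.064]
-0.26 [-0.    -0.023 -0.   ] [0.003 0.004 0.134]
-0.33 [ 0.002 -0.033 -0.   ] [0.003 0.003 0.204]
```

View pics/s3.png

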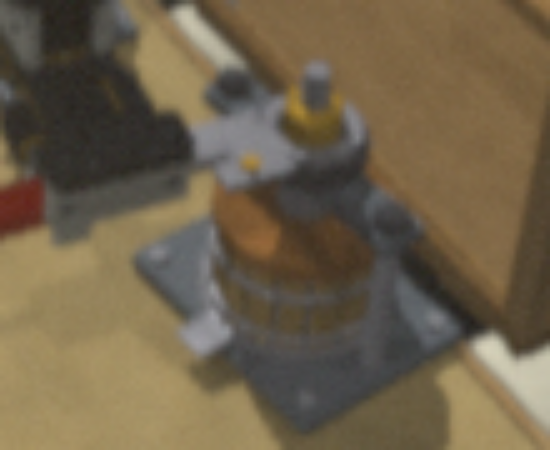

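The lid looks nearly down on the basket. Continue, easing the radial drift.

Request:
carry_out --targets '[{"hand": 15, "x": -0.001, "y": -0.008, "z": 0, "ax": 0, "ay": 0, "az": 0.045}, {"hand": 15, "x": -0.001, "y": -0.008, "z": 0, "ax": 0, "ay": 0, "az": 0.045}]'

```text
t: 10.65
tool_pos: [0.5093, -0.1313, 0.3127]
orientation: [-3.13, 0.267, 0.001]
force: [-4.6, -0.4, 3.5]
opening: 0.0241
gripper_force: 12.1
```

```bash
python3 -c "
from h import *
plan([-.19,-.26,-.33],.3127)"
```

```text
t 10.65 phi (np.float64(-0.17018642188402117), np.float64(-0.17027073832248227), np.float64(0.14881069197101554)) F tool [-4.5  1.2 -3.5] open 0.02406726486265823 12.057111114263535
-0.19 [-0.001 -0.003 -0.   ] [-0.     0.001  0.02 ]
-0.26 [-0.001 -0.013  0.   ] [-0.     0.001  0.09 ]
-0.33 [ 0.001 -0.024  0.   ] [-0.     0.001  0.16 ]
```

Request:
carry_out --targets '[{"hand": 15, "x": -0.001, "y": -0.007, "z": 0, "ax": 0, "ay": 0, "az": 0.045}, {"hand": 15, "x": -0.001, "y": -0.014, "z": 0, "ax": 0, "ay": 0, "az": 0.09}, {"hand": 15, "x": -0.001, "y": -0.014, "z": 0, "ax": 0, "ay": 0, "az": 0.09}]'

```text
t: 11.02
tool_pos: [0.5117, -0.1174, 0.3128]
orientation: [3.115, -0.407, 0.004]
force: [4.9, -2.3, -3.1]
opening: 0.0238
gripper_force: 12.1
```

Request:
carry_out --targets '[{"hand": 15, "x": 0.001, "y": -0.01, "z": 0, "ax": 0, "ay": 0, "az": 0.07}, {"hand": 15, "x": 0.001, "y": -0.01, "z": 0, "ax": 0, "ay": 0, "az": 0.07}]'

```text
t: 11.28
tool_pos: [0.5149, -0.1081, 0.3128]
orientation: [3.099, -0.515, 0.002]
force: [2.1, -3.4, -1.3]
opening: 0.0239
gripper_force: 12.0
```

```bash
python3 -c "
from h import *
plan([-.37,-.42],.3127)"
```

```text
t 11.275 phi (np.float64(-0.3308240912575604), np.float64(-0.32964153917157796), np.float64(0.14914310915516402)) F tool [3.  2.5 1.3] open 0.023934873106373815 12.009866684675217
-0.37 [-0.001 -0.006  0.   ] [ 0.    -0.001  0.04 ]
-0.42 [-0.    -0.013  0.   ] [ 0.    -0.001  0.09 ]
```

Request:
carry_out --targets '[{"hand": 15, "x": 0, "y": -0.007, "z": 0, "ax": 0, "ay": 0, "az": 0.045}, {"hand": 15, "x": 0, "y": -0.014, "z": 0, "ax": 0, "ay": 0, "az": 0.09}, {"hand": 15, "x": 0, "y": -0.014, "z": 0, "ax": 0, "ay": 0, "az": 0.09}]'

```text
t: 11.65
tool_pos: [0.5194, -0.096, 0.3128]
orientation: [3.07, -0.654, 0.003]
force: [2.6, -10.4, -4.1]
opening: 0.0241
gripper_force: 12.0
```

Request:
carry_out --targets '[{"hand": 15, "x": 0, "y": -0.008, "z": 0, "ax": 0, "ay": 0, "az": 0.05}, {"hand": 15, "x": 0, "y": -0.008, "z": 0, "ax": 0, "ay": 0, "az": 0.05}]'

```text
t: 11.9
tool_pos: [0.5231, -0.088, 0.3128]
orientation: [3.055, -0.732, 0.004]
force: [6.0, -4.6, -4.3]
opening: 0.0242
gripper_force: 12.0
```

```bash
python3 -c "
from h import *
plan([-.42,-.5,-.55],.3127)
im,d=read_camera('scene');p=camera_params('scene');W=pts(d,p)
h=cv2.cvtColor(im,cv2.COLOR_BGR2HSV)
r=np.hypot(W[...,0]-S[0],W[...,1]-S[1])
k=(r<.07)&(W[...,2]>.05)&(W[...,2]<.13)&(h[...,0]<20)&(h[...,1]>100)
print(np.histogram(W[k][:,2],bins=np.arange(.05,.135,.004)))
cv2.imwrite('pics/s4.png',cv2.resize(im[195:265,260:340],None,fx=7,fy=7,interpolation=2))"
```

```text
t 11.9 phi (np.float64(-0.47594899268001056), np.float64(-0.470114250442509), np.float64(0.14955480372537486)) F tool [7.4 1.4 4.3] open 0.02416771612915167 12.044443935155869
-0.42 [-0.     0.008  0.   ] [-0.    -0.003 -0.05 ]
-0.5 [-0.    -0.004  0.   ] [-0.    -0.003  0.03 ]
-0.55 [ 0.    -0.011  0.   ] [-0.    -0.003  0.08 ]
(array([  0,   0,   0,   6,  16,  12,  16,  32, 102, 255,   6,   0,   0,
         0,   0,   0,   0,   0,   1,   0,   0]), array([0.05 , 0.054, 0.058, 0.062, 0.066, 0.07 , 0.074, 0.078, 0.082,
       0.086, 0.09 , 0.094, 0.098, 0.102, 0.106, 0.11 , 0.114, 0.118,
       0.122, 0.126, 0.13 , 0.134]))
```

View pics/s4.png

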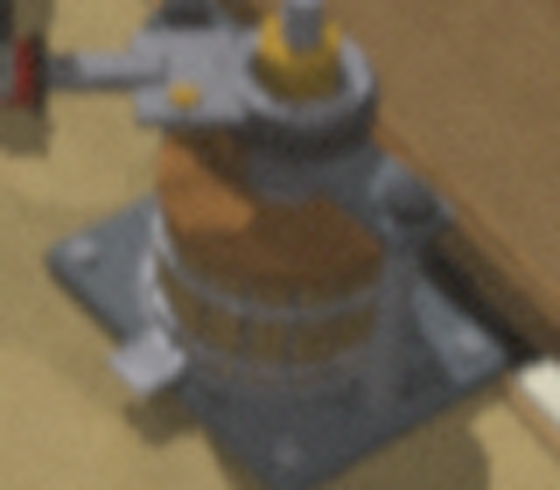

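```bash
ls *.npz; python3 -c "
from h import *
p=camera_params('top');im,d=read_camera('top')
B=np.array([.6465,.1877])
for nm,im,d in (('init',*[np.load('top.npz')[k] for k in('im','d')]),('now',im,d)):
    W=pts(d,p);h=cv2.cvtColor(im,cv2.COLOR_BGR2HSV)
    for c,C in (('red',S),('blue',B)):
        r=np.hypot(W[...,0]-C[0],W[...,1]-C[1])
        k=(r<.048)&(W[...,2]>.06)&(W[...,2]<.125)&(h[...,0]<20)&(h[...,1]>100)
        z=W[k][:,2];print(nm,c,len(z),np.percentile(z,[10,25,50,75,90]).round(4))
"
```

```text
top.npz
init red 252 [0.0956 0.0971 0.0985 0.1002 0.1011]
init blue 198 [0.095  0.0963 0.098  0.0997 0.1012]
now red 95 [0.0828 0.0844 0.0858 0.0874 0.0889]
now blue 195 [0.0954 0.0967 0.098  0.0996 0.1009]
```

The lid has dropped about 12.7 mm, and the force spikes every 0.31 rad suggest bottoming. One more stroke to the same wrench pose will confirm it.

Request:
carry_out --targets '[{"hand": 15, "x": 0.002, "y": 0.022, "z": 0, "ax": 0, "ay": 0, "az": -0.15}, {"hand": 15, "x": 0.007, "y": 0.044, "z": 0, "ax": 0, "ay": 0, "az": -0.3}, {"hand": 15, "x": 0.015, "y": 0.065, "z": 0, "ax": 0, "ay": 0, "az": -0.45}, {"hand": 15, "x": 0.026, "y": 0.085, "z": 0, "ax": 0, "ay": 0, "az": -0.6}, {"hand": 15, "x": 0.04, "y": 0.102, "z": 0, "ax": 0, "ay": 0, "az": -0.75}, {"hand": 15, "x": 0.057, "y": 0.117, "z": 0, "ax": 0, "ay": 0, "az": -0.9}, {"hand": 15, "x": 0.075, "y": 0.13, "z": 0, "ax": 0, "ay": 0, "az": -1.05}, {"hand": 15, "x": 0.075, "y": 0.13, "z": 0, "ax": 0, "ay": 0, "az": -1.05}]'

```text
t: 13.0
tool_pos: [0.5303, -0.2394, 0.3128]
orientation: [3.008, 0.899, 0.001]
force: [0.6, -5.4, 0.5]
opening: 0.0241
gripper_force: 12.0
```

```bash
python3 -c "
from h import *
plan([.58-.15*i for i in range(1,8)],.3127)
im,d=read_camera('top');np.savez('top_r3',im=im,d=d)
"
```

```text
t 13.0 phi (np.float64(0.5826796455173933), np.float64(0.5810128122274939), np.float64(0.15056765397533178)) F tool [-2.5  4.9 -0.5] open 0.024128787949015365 11.955594420433044
0.43 [ 0.002 -0.023  0.   ] [ 0.002 -0.     0.151]
0.28 [ 0.007 -0.045  0.   ] [ 0.002 -0.     0.301]
0.13 [ 0.016 -0.066 -0.   ] [ 0.002 -0.001  0.451]
-0.02 [ 0.027 -0.085 -0.   ] [ 0.002 -0.001  0.601]
-0.17 [ 0.041 -0.103 -0.   ] [ 0.002 -0.001  0.751]
-0.32 [ 0.057 -0.118 -0.   ] [ 0.002 -0.001  0.901]
-0.47 [ 0.076 -0.13  -0.   ] [ 2.000e-03 -1.000e-03  1.051e+00]
```

Request:
carry_out --targets '[{"hand": 15, "x": 0.002, "y": -0.022, "z": 0, "ax": 0, "ay": 0, "az": 0.15}, {"hand": 15, "x": 0.007, "y": -0.044, "z": 0, "ax": 0, "ay": 0, "az": 0.3}, {"hand": 15, "x": 0.007, "y": -0.044, "z": 0, "ax": 0, "ay": 0, "az": 0.3}]'

```text
t: 13.42
tool_pos: [0.5115, -0.1967, 0.3128]
orientation: [3.109, 0.439, 0.0]
force: [0.1, -5.9, -2.3]
opening: 0.024
gripper_force: 12.1
```

Request:
carry_out --targets '[{"hand": 15, "x": 0.001, "y": -0.011, "z": 0, "ax": 0, "ay": 0, "az": 0.075}, {"hand": 15, "x": 0.001, "y": -0.011, "z": 0, "ax": 0, "ay": 0, "az": 0.075}]'

```text
t: 13.68
tool_pos: [0.5095, -0.1872, 0.3128]
orientation: [3.122, 0.323, -0.001]
force: [-1.9, -10.6, -1.3]
opening: 0.0239
gripper_force: 12.0
```

Request:
carry_out --targets '[{"hand": 15, "x": 0.001, "y": -0.011, "z": 0, "ax": 0, "ay": 0, "az": 0.075}, {"hand": 15, "x": 0.001, "y": -0.011, "z": 0, "ax": 0, "ay": 0, "az": 0.075}]'

```text
t: 13.92
tool_pos: [0.508, -0.175, 0.3127]
orientation: [-3.135, -0.206, 0.003]
force: [-6.7, -2.9, 4.3]
opening: 0.0241
gripper_force: 12.1
```

Request:
carry_out --targets '[{"hand": 15, "x": 0.001, "y": -0.011, "z": 0, "ax": 0, "ay": 0, "az": 0.075}, {"hand": 15, "x": 0.001, "y": -0.011, "z": 0, "ax": 0, "ay": 0, "az": 0.075}]'

```text
t: 14.18
tool_pos: [0.5073, -0.1639, 0.3127]
orientation: [-3.14, -0.089, 0.005]
force: [-8.0, -1.0, 6.0]
opening: 0.0239
gripper_force: 12.1
```

```bash
python3 -c "
from h import *
plan([-.02,-.17,-.32,-.47],.3127)
"
```

```text
t 14.175 phi (np.float64(0.04947310007212494), np.float64(0.05663525460380055), np.float64(0.1488453614727466)) F tool [-8.1  0.5 -6. ] open 0.023915398153499644 12.081238925457
-0.02 [-0.001 -0.01  -0.   ] [-0.     0.003  0.077]
-0.17 [ 0.003 -0.033 -0.   ] [-0.     0.003  0.227]
-0.32 [ 0.009 -0.054 -0.   ] [0.    0.003 0.377]
-0.47 [ 0.019 -0.074 -0.   ] [0.    0.003 0.527]
```

Spike at the same wrench angle (≈0.2), so the nut is stationary. Finish the stroke and compare.

Request:
carry_out --targets '[{"hand": 15, "x": -0.001, "y": -0.01, "z": 0, "ax": 0, "ay": 0, "az": 0.077}, {"hand": 15, "x": 0, "y": -0.022, "z": 0, "ax": 0, "ay": 0, "az": 0.15}, {"hand": 15, "x": 0.003, "y": -0.033, "z": 0, "ax": 0, "ay": 0, "az": 0.227}, {"hand": 15, "x": 0.006, "y": -0.044, "z": 0, "ax": 0, "ay": 0, "az": 0.3}, {"hand": 15, "x": 0.009, "y": -0.054, "z": 0, "ax": 0, "ay": 0, "az": 0.377}, {"hand": 15, "x": 0.014, "y": -0.064, "z": 0, "ax": 0, "ay": 0, "az": 0.45}, {"hand": 15, "x": 0.019, "y": -0.074, "z": 0, "ax": 0, "ay": 0, "az": 0.527}, {"hand": 15, "x": 0.019, "y": -0.074, "z": 0, "ax": 0, "ay": 0, "az": 0.527}]'

```text
t: 15.18
tool_pos: [0.5234, -0.0889, 0.3127]
orientation: [-3.055, 0.732, 0.001]
force: [-1.1, -1.4, 1.1]
opening: 0.0238
gripper_force: 12.0
```

```bash
python3 -c "
from h import *
plan([-.47],.3127)
p=camera_params('top');im,d=read_camera('top');I=np.load('top.npz')
def lid(im,d):
    W=pts(d,p);h=cv2.cvtColor(im,cv2.COLOR_BGR2HSV)
    r=np.hypot(W[...,0]-S[0],W[...,1]-S[1])
    return (r<.048)&(W[...,2]>.06)&(W[...,2]<.125)&(h[...,0]<20)&(h[...,1]>100),W
z=lid(im,d);a=lid(I['im'],I['d']);print(np.percentile(z[1][z[0]][:,2],[10,50,90]))
k=z[0]&a[0];print(k.sum(),np.median((a[1]-z[1])[k][:,2]))
"
```

```text
t 15.175 phi (np.float64(-0.47130399444470955), np.float64(-0.47004791485809044), np.float64(0.14886990548480825)) F tool [-0.4  1.7 -1.1] open 0.023837607877778423 12.040056735277176
-0.47 [-0.001  0.     0.   ] [-0.  0. -0.]
[0.08283484 0.08611691 0.08946916]
52 0.01154368633536329
```

Lid height unchanged over a full extra stroke: it is seated. Release and retreat.

Request:
carry_out --targets '[{"hand": 70, "x": 0, "y": 0, "z": 0, "ax": 0, "ay": 0, "az": 0}, {"hand": 70, "x": 0, "y": 0, "z": 0, "ax": 0, "ay": 0, "az": 0}, {"hand": 70, "x": 0, "y": 0, "z": 0, "ax": 0, "ay": 0, "az": 0}, {"hand": 70, "x": 0, "y": 0, "z": -0.04, "ax": 0, "ay": 0, "az": 0}, {"hand": 70, "x": 0, "y": 0, "z": -0.09, "ax": 0, "ay": 0, "az": 0}, {"hand": 70, "x": -0.08, "y": 0, "z": -0.14, "ax": 0, "ay": 0, "az": 0}, {"hand": 70, "x": -0.08, "y": 0, "z": -0.14, "ax": 0, "ay": 0, "az": 0}, {"hand": 70, "x": -0.08, "y": 0, "z": -0.14, "ax": 0, "ay": 0, "az": 0}]'

```text
t: 16.23
tool_pos: [0.4514, -0.0517, 0.4551]
orientation: [-3.054, 0.737, -0.007]
force: [0.9, -0.6, -0.0]
opening: 0.0652
gripper_force: 0.0
```

```bash
python3 -c "
from h import *
plan([])
im,d=read_camera('scene');cv2.imwrite('pics/s5.png',cv2.resize(im[130:270,190:350],None,fx=4,fy=4,interpolation=2))"
```

```text
t 16.225 phi (np.float64(-0.47344610307890844), np.float64(-0.4733266796817236), np.float64(0.22988660857388357)) F tool [1.1 0.2 0. ] open 0.06518357901313081 0.0
```

View pics/s5.png

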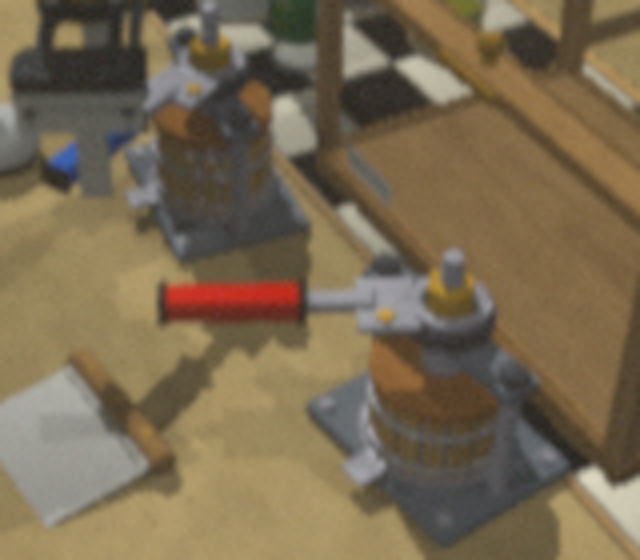

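The red lid sits on the basket with no gap (435,390), its wrench is free (230,300), and the blue press looks untouched.

```bash
python3 -c "
from plant import robot
print(robot.close_job())"
```

```text
the job is handed in; nothing more can be done
None
```

The red press is closed: its lid came down about 12 mm and a full extra stroke moved it no further, the wrench is released, the blue press was left alone, and the job was handed in at about 16 s.

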